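# Set the length stop of the sawing fence and butt the timber against it

### The job

On the sawing jig, lift the yellow length stop by its black knob out of its notch, move it along the fence and let it drop fully home into the notch marked by the green disc. Then slide the timber offcut along its channel until its end butts against the stop, lying flat, and let go of everything. Leave the other things on the bench where they are.

Things in the scene. Friction and masses are not known exactly. Their poses are not given: they have to be found in the camera images.
- jig: Sawing jig screwed to the bench: plywood base 145 x 440 x 8 mm (front edge x = -105 mm), upright aluminium fence 24 mm thick, 440 mm long along jig y, top 66 mm high. Origin at bench height, middle of the fence's length and thickness; z up, -x front. Four notches in the fence's top edge at y = -180, -120, -60, 0 mm: 14 mm wide, 14 deep, mouth chamfered to 24 mm wide.
- channel (a point): Middle of the timber's channel in front of the fence, on the jig's base (8 mm above the bench), 35.5 mm in front of the fence's centreline; axes as the jig's. The channel runs along jig y, 47 mm wide, between the fence's face and a low lip whose top is 20 mm above the bench.
- stop: Yellow length stop, 0.3 to 0.55 kg, loose saddle straddling the fence with 2 mm play each side, 56 mm long along it. A 10 mm cross pin under its roof sits in a notch (2 mm play each way). Axes parallel to the jig's; origin under the pin's middle, on the fence's centreline, at z = 0 when seated. Raise 12 mm to clear the notch; up to 25 mm it still straddles.
- stop_knob (a point): Centre of the stop's round black knob: 30 mm diameter, 24 mm high, 102 mm above the stop's origin, on a 16 mm steel stem that leaves 16 mm free beneath it, down to the stop's roof (74 mm above the origin).
- stop_face (a point): Point on the stop's face that meets the timber and looks to +y: 28 mm to +y and 35.5 mm to -x of the stop's origin, 30 mm above the bench when seated; axes as the stop's. The stop plate hangs across the channel to 14 mm above the bench and reaches 52 mm in front of the fence's centreline.
- green_marker: Green disc, 28 mm across, fixed on the front apron of the jig's base, 86 mm in front of the notch that it marks. The origin given is not the disc but the middle of the marked notch on the fence's centreline, at bench height; the seated stop's origin comes to this point.
- white_marker_a: White disc like the green one, at another notch (not wanted); origin likewise under its notch. The notch where the stop starts has no disc.
- white_marker_b: Second white disc, as the first.
- timber: Pine offcut 44 x 135 x 44 mm, 0.13 kg, lying in the channel in front of the fence on the jig's base, long (own y) axis along the fence, to the +y side of all notches. Origin at the middle of its underside (8 mm above the bench); its ends are 67.5 mm from it. Free to slide; nothing holds it. Butted against the stop, its origin is 95.5 mm to +y of the stop's origin.
- cutters: Blue side cutters, 37 x 175 x 14 mm, lying behind the jig; bystander.
- tape_roll: Roll of yellow tape, 93 mm across, 48 mm high, behind and left; bystander.
- tape_measure: Yellow tape measure, 40 x 75 mm, 68 mm high, right of the jig; bystander.

How it is judged:
On the way, in this order (a step that is already met when the one before it is completed fails the run):
1. the stop sits fully home in the notch with the green disc (horizontal distance between stop and green_marker below 0.007 m and z of stop in the frame of jig below 0.004 m and angle between stop's own z axis and vertical below 0.08 rad), for 0.2 s.
2. the timber's end butts against the stop (y of timber in the frame of stop_face between 0.062 and 0.0735 m and x of timber in the frame of jig between -0.042 and -0.028 m and z of timber in the frame of jig below 0.013 m and angle between the y axis of timber and the y axis of jig, either way round below 0.06 rad and angle between timber's own z axis and vertical below 0.06 rad), for 0.2 s.
At the end, for the whole second after the job is handed in: Stop home in the green-marked notch (origin within 7 mm of the marked point, raised under 4 mm, tilt under 0.08 rad); timber flat in its channel, along the fence within 0.06 rad, its end within 6 mm of the stop's face; both at rest and released (all of step 1 and all of step 2 and linear speed of each of stop, timber below 0.02 m/s); the robot touches nothing.
It fails at once if a bystander (cutters, tape roll, tape measure) is moved by more than 30 mm (distance of any of cutters, tape_roll, tape_measure from where it was at the start of the episode above 0.03 m).
It also fails if it takes over 54 s, if anything falls off the work surface, if the arm or the gripper's body presses on something with over 40 N, if the wrist force passes 120 N, or if a joint passes its speed limit or range.

### The arm

A 7-joint arm with a two-finger parallel gripper is mounted at the origin on a cart in front of the work surface, level with it; the furniture and walls round the work are solid. World frame = base frame: x ahead of the robot, y to its left, z up, the work surface at z = 0. Lengths are in m, angles in rad, forces in N, time in s.
With the tool pointing down it reaches from about 0.35 to 0.9 m from the base axis. Payload 8.1 kg.
Tool frame: the origin (TCP) lies at the very end of the fingers, on their centre line; the grasp point (between the pads) lies 19 mm behind it (arm.tcp_to_grasp is the distance from the TCP to the grasp point, in m); z points along the fingers, y is the line along which they close (so a half turn about z gives the same grasp; the last joint's range is limited). The gripper opens to 92 mm and grips with 3 to 60 N. Pads are 19 mm wide; open, the fingers measure 130 mm over their backs; the gripper's body (75 mm by 190 mm) begins 47 mm behind the grasp point.
Start: joints at [1.052, 0.434, 0.025, 1.573, -0.012, 1.134, -0.075], TCP at [0.252, -0.572, 0.227] pointing down, gripper open.
Joint ranges: [-2.62, 2.62], [-0.44, 2.09], [-1.27, 1.32], [0.08, 2.57], [-1.32, 4.46], [0.12, 2], [-2.74, 2.74]. Speed limits (rad/s): [2.22, 2.22, 3.01, 3.01, 3.14, 3.14, 3.14].

### API

Orientations are given as a rotation vector (axis times angle).
In Python, from cell import arm, get_image gives the robot as it stands (arm), with the cameras as plain functions.
- The arm moves only by the shell command python3 nudge.py [FORCE], which reads ROWS from standard input. ROWS is one flat JSON list of numbers that holds 1 to 10 rows one after another, with no inner brackets; each row has 5 numbers: dx, dy, dz in m, then a turn about the tool's z in rad, then the opening from 0.0 (shut) to 1.0 (fully open); each row shifts and turns the commanded pose from where the row before left it, along the tool's axes as they then stand; what a row does not reach is not made up. A row lasts 1/10 s, in which the tool goes at most 0.05 m and 0.15 rad, less where a joint would pass 70% of its speed; a pose out of reach is approached as far as the arm can. The fingers move at their own pace and stop on an object; FORCE is the grip in N (left out, the last holds). Time passes only in rows, so rows that do not move let the fingers close. It prints the time, the measured TCP pose, the force, the opening and the grip force at its end. Input that does not fit is refused with a message, and nothing moves.
- arm.observe(): the state, without advancing time (a new reading comes with each control period).
- get_image(name): name is "scene" or "top" or "wrist"; returns a dict with "image" (480x640x3 uint8, blue, green, red), "fx", "fy", "cx", "cy" (pixels), "cam_to_world" (4x4, takes a point from camera to world coordinates); the wrist camera has in their place "mount" (4x4, takes a point from camera to tool coordinates, whose origin is the TCP and whose axes are the flange's). Camera axes: x right, y down, z forward; pixel columns grow to the right and rows downward; lengths in m; the calibration is good to about 2 mm. A picture is of the moment at which its call begins: read the wrist's pose just before it. There is no depth.
- arm.sign_off(): hands the job in; it is judged then, once.
The state is a dict: "clock": time; "joints": joint angles; "dq": joint speeds; "joint_efforts": joint torques, N m; "position": TCP position; "ee_rot": TCP orientation; "force": force on the tool from outside, world axes, zero at the start; "ft_torque": the same for the moment, N m; "width": opening from 0.0 (shut) to 1.0 (fully open); "gripper_force": force on a finger pad.
Only numpy, scipy, OpenCV 4.12 (cv2) and the standard library are available. Lean on these libraries where they do the work, as an engineer would, in place of code of your own. Each camera call takes 0.05 s, during which the arm holds its last target. There are 200 camera calls.

## Working session

There is one attempt and no reset: what is moved stays moved. The work goes in short steps, Python scripts to look and compute and a shell command to move; the robot and the scene stay as the last step left them, time stands still between calls to the robot, and variables do not carry over. Pictures are saved under pics/ and viewed, at most 12 in all, crops included, and the job is handed in when it is done.

```bash
ls; mkdir -p pics
python3 - <<'E'
from cell import arm, get_image
import cv2,json,numpy as np,pickle
s=arm.observe();print({k:np.round(v,3).tolist() for k,v in s.items()})
d={}
for n in("scene","top"):
    r=get_image(n);d[n]=r;cv2.imwrite(f"pics/{n}0.png",r["image"]);print(n,r["fx"],r["cx"],r["cy"],np.round(r["cam_to_world"],3).tolist())
pickle.dump(d,open("d0.pkl","wb"))
E
```

```text
cell.py
nudge.py
pics
{'clock': 0.0, 'joints': [1.052, 0.435, 0.025, 1.574, -0.012, 1.134, -0.075], 'dq': [0.0, 0.0, 0.001, 0.0, -0.001, -0.0, 0.001], 'joint_efforts': [-0.001, -66.785, 0.984, -31.446, -0.061, 0.043, 0.0], 'position': [0.252, -0.571, 0.226], 'ee_rot': [-3.072, -0.648, 0.001], 'force': [-0.175, -0.249, 0.37], 'ft_torque': [0.068, -0.02, -0.075], 'gripper_force': 0.0, 'width': 1.002}
scene 540.4437680885283 325.12008278179866 240.9477290178955 [[-0.436, -0.453, 0.778, -0.547], [-0.9, 0.203, -0.387, 0.462], [0.018, -0.868, -0.496, 0.788], [0.0, 0.0, 0.0, 1.0]]
top 595.3632994565635 329.77930256149716 230.37232369823877 [[-0.012, -0.997, 0.078, 0.459], [-1.0, 0.011, -0.01, -0.049], [0.009, -0.078, -0.997, 1.367], [0.0, 0.0, 0.0, 1.0]]
```

View pics/scene0.png

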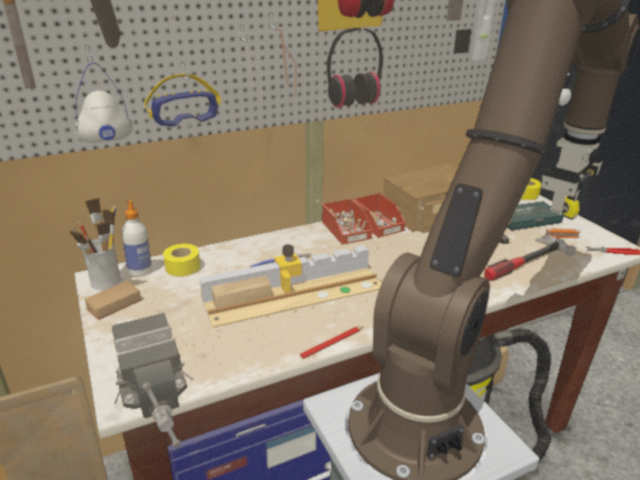

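View pics/top0.png

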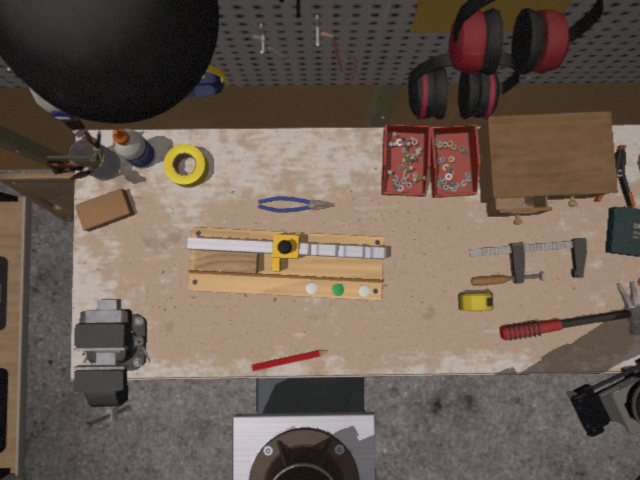

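The top view shows the knob at about (287,246), the green disc at (338,290), white discs at (312,289) and (364,291), and the timber around (222,262). The stop starts in the leftmost notch and green is two notches to its right. I'll enlarge both views.

Run:
```python
import cv2,pickle,numpy as np
d=pickle.load(open("d0.pkl","rb"))
a=cv2.resize(d["top"]["image"][222:306,180:396],None,fx=3.7,fy=3.7,interpolation=cv2.INTER_CUBIC)
b=cv2.resize(d["scene"]["image"][240:326,198:398],None,fx=3.3,fy=3.3,interpolation=cv2.INTER_CUBIC)
c=np.zeros((a.shape[0]+b.shape[0],800,3),np.uint8);c[:a.shape[0],:a.shape[1]]=a;c[a.shape[0]:,:b.shape[1]]=b
print(a.shape,b.shape);cv2.imwrite("pics/crop1.png",c)
```

```text
(311, 799, 3) (284, 660, 3)
```

View pics/crop1.png

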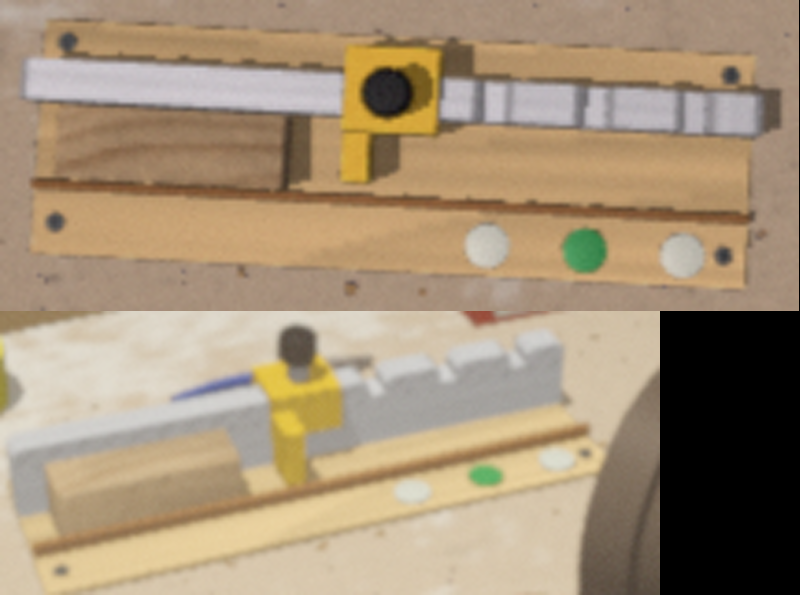

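The crop shows the knob at top-crop (387,92) and scene-crop (298,348). The green disc is at (585,250) and (486,475), and the white discs at (487,246), (412,491) and (682,256), (558,459). The fence's top corners are also visible.

```bash
cat > h.py <<'E'
import numpy as np
from scipy.optimize import least_squares
def ray(r,uv):
    T=np.array(r["cam_to_world"]);v=T[:3,:3]@[(uv[0]-r["cx"])/r["fx"],(uv[1]-r["cy"])/r["fy"],1]
    return T[:3,3],v/np.linalg.norm(v)
def tri(rays):
    A=0;b=0
    for o,v in rays:
        P=np.eye(3)-np.outer(v,v);A=A+P;b=b+P@o
    x=np.linalg.solve(A,b);return x,max(np.linalg.norm(np.cross(x-o,v)) for o,v in rays)
def onz(ry,z): o,v=ry;return o+v*(z-o[2])/v[2]
E
python3 - <<'E'
import pickle,numpy as np
from h import *
np.set_printoptions(precision=4,suppress=True)
d=pickle.load(open("d0.pkl","rb"))
t=lambda u,v:ray(d["top"],(u/3.7-.37+180,v/3.7-.37+222))
s=lambda u,v:ray(d["scene"],(u/3.3-.35+198,(v-311)/3.3-.35+240))
for n,a,b in(("knob",(387,92),(298,348)),("green",(585,250),(486,475)),("wa",(487,246),(412,491)),("wb",(682,256),(558,459)),("timber",(289,116),(232,430)),("fenceL",(25,98),(10,445)),("fenceRrear",(763,94),(560,338))):
    print(n,*tri([t(*a),s(*b)]))
print("knob@.114",onz(t(387,92),.112))
for n in((585,250),(487,246),(682,256)):print("disc@.008",onz(t(*n),.009))
for n in((27,58),(25,98),(763,94),(762,134)):print("fence@.066",onz(t(*n),.066))
print("tim",onz(t(289,116),.052),onz(t(284,189),.052))
E
```

```text
knob [0.5244 0.0338 0.1003] 0.0019222784284281273
green [ 0.4308 -0.0805  0.0107] 0.0015938264066771035
wa [ 0.4342 -0.0202  0.0115] 0.0012005804954240494
wb [ 0.4262 -0.1402  0.0114] 0.002025858425521693
timber [0.5128 0.0943 0.0503] 0.0033914288868819413
fenceL [0.5262 0.2514 0.0715] 0.001583942638073299
fenceRrear [ 0.5212 -0.1898  0.0566] 0.005110225518982567
knob@.114 [0.5246 0.0348 0.112 ]
disc@.008 [ 0.4315 -0.0791  0.009 ]
disc@.008 [ 0.4347 -0.019   0.009 ]
disc@.008 [ 0.4271 -0.1386  0.009 ]
fence@.066 [0.5496 0.2502 0.066 ]
fence@.066 [0.526  0.2512 0.066 ]
fence@.066 [ 0.5232 -0.1844  0.066 ]
fence@.066 [ 0.4996 -0.1833  0.066 ]
tim [0.5141 0.0973 0.052 ] [0.4707 0.1004 0.052 ]
```

```bash
echo '[0,0,0,0.12,1,0,0,0,0.12,1,0,0,0,0.12,1,0,0,0,0.12,1]' | python3 nudge.py 30; echo '[0.018,-0.042,0,0,1,0.018,-0.042,0,0,1,0.018,-0.042,0,0,1,0.018,-0.042,0,0,1,0.018,-0.042,0,0,1,0.018,-0.042,0,0,1,0.018,-0.042,0,0,1,0.018,-0.042,0,0,1,0.018,-0.042,0,0,1,0.018,-0.042,0,0,1]' | python3 nudge.py
```

```text
clock: 0.5
position: [0.2523, -0.5715, 0.2263]
ee_rot: [-3.139, 0.109, 0.001]
force: [0.2, 0.1, 0.1]
width: 0.999
gripper_force: 0.0
clock: 1.5
position: [0.4593, -0.1624, 0.2266]
ee_rot: [3.14, -0.101, -0.0]
force: [0.4, 0.5, -0.3]
width: 0.999
gripper_force: 0.0
```

```bash
echo '[0.012,-0.042,0,0,1,0.012,-0.042,0,0,1,0.012,-0.042,0,0,1,0,0,0,0,1,0,0,0,0,1]' | python3 nudge.py
cat >> h.py <<'E'
from cell import arm, get_image
from scipy.spatial.transform import Rotation as R
def wrist():
    s=arm.observe();r=dict(get_image("wrist"));T=np.eye(4);T[:3,:3]=R.from_rotvec(s["ee_rot"]).as_matrix();T[:3,3]=s["position"]
    r["cam_to_world"]=T@np.array(r["mount"]);return r,s,T
def proj(r,p):
    c=np.linalg.inv(r["cam_to_world"])@np.r_[p,1];return (r["fx"]*c[0]/c[2]+r["cx"],r["fy"]*c[1]/c[2]+r["cy"])
E
python3 - <<'E'
from h import *
import cv2,pickle
r,s,T=wrist();cv2.imwrite("pics/w1.png",r["image"]);pickle.dump(r,open("w1.pkl","wb"))
print(np.round(T,4),np.round(r["mount"],3),s["clock"]);J=T[:3,:3].T@(np.array([.5245,.0345,.102])-T[:3,3]);print(J,proj(r,[.5245,.0345,.114]),proj(r,[.431,-.08,.009]))
E
```

```text
clock: 2.0
position: [0.5029, -0.0398, 0.2263]
ee_rot: [3.14, -0.097, -0.001]
force: [1.1, -1.1, -0.7]
width: 1.003
gripper_force: 0.0
[[ 9.981e-01 -6.160e-02 -9.000e-04  5.029e-01]
 [-6.160e-02 -9.981e-01 -0.000e+00 -3.980e-02]
 [-9.000e-04  1.000e-04 -1.000e+00  2.263e-01]
 [ 0.000e+00  0.000e+00  0.000e+00  1.000e+00]] [[-0.001 -0.954 -0.299  0.083]
 [ 1.    -0.001 -0.    -0.   ]
 [-0.    -0.299  0.954 -0.157]
 [ 0.     0.     0.     1.   ]] 2.0
[ 0.01704381 -0.07551469  0.12432529] (np.float64(218.41805379931202), np.float64(216.80941931380517)) (np.float64(354.02127174495087), np.float64(268.3181382405079))
```

View pics/w1.png

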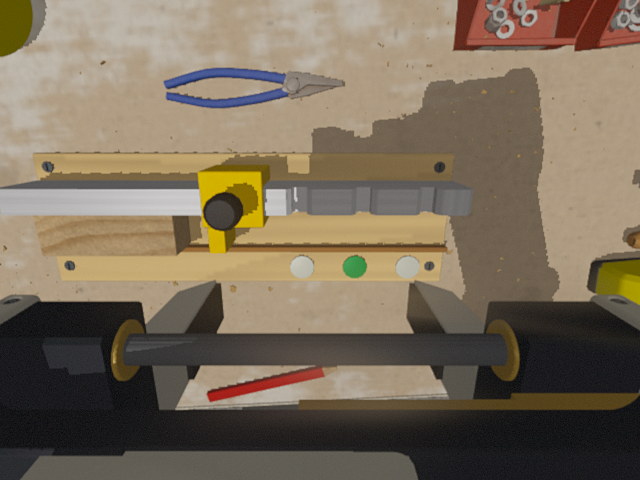

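Wrist view: the knob's centre is near (222,210), the green disc at (355,266), the white discs at (302,266) and (407,266), and the fence runs level in the image, so the yaw is matched.

Run:
```python
from h import *
import cv2,pickle
r=pickle.load(open("w1.pkl","rb"));d=pickle.load(open("d0.pkl","rb"))
print(r["fx"])
k=ray(r,(222.5,210.5));print("knob",onz(k,.102),onz(k,.114),tri([k,ray(d["top"],(284.2,246.5)),ray(d["scene"],(287.95,250.9))]))
for u in(302,355,407):print(onz(ray(r,(u,266.5)),.009))
im=r["image"][150:290,190:470];cv2.imwrite("pics/w1c.png",cv2.resize(im,None,fx=2.8,fy=2.8,interpolation=2))
```

```text
353.30463602514385
knob [0.5267833  0.03397011 0.102     ] [0.52931203 0.03060551 0.114     ] (array([0.52527925, 0.03405401, 0.09960273]), np.float64(0.0024246716179616456))
[ 0.43691042 -0.02102943  0.009     ]
[ 0.43315595 -0.08117517  0.009     ]
[ 0.42947202 -0.14019075  0.009     ]
```

View pics/w1c.png

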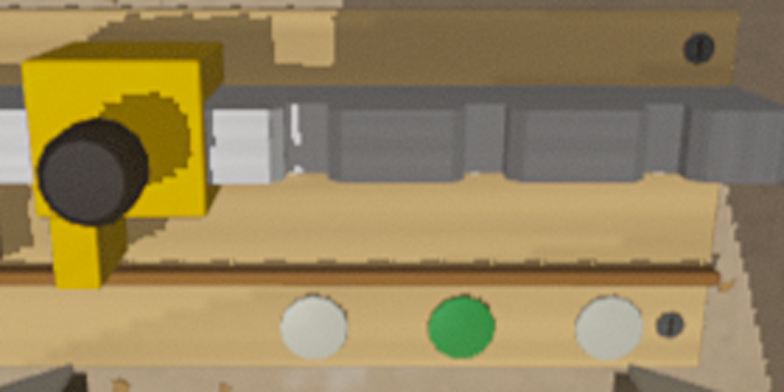

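The knob's top face is centred at crop (82,182), i.e. pixel (219,215), which agrees with the triangulated knob position of about (0.5255, 0.034). Moving over it now, then down.

```bash
echo '[0.009,-0.0375,0,0,1,0.009,-0.0375,0,0,1,0,0,0.04,0,1,0,0,0.04,0,1,0,0,0.03,0,1,0,0,0.02,0,1,0,0,0.013,0,1,0,0,0,0,1,0,0,0,0,1]' | python3 nudge.py
echo '[0,0,0,0,0.2,0,0,0,0,0.2,0,0,0,0,0.2,0,0,0,0,0.2,0,0,0,0,0.2,0,0,0,0,0.2,0,0,0,0,0.2,0,0,0,0,0.2]' | python3 nudge.py 30
```

```text
clock: 2.95
position: [0.5263, 0.0322, 0.0843]
ee_rot: [3.14, -0.103, 0.001]
force: [-0.1, -0.6, 0.9]
width: 1.004
gripper_force: 0.0
clock: 3.75
position: [0.5258, 0.0329, 0.0837]
ee_rot: [3.14, -0.101, -0.0]
force: [0.4, -0.7, -0.4]
width: 0.354
gripper_force: 0.0
```

```bash
echo '[0,0,0,0,0.2,0,0,0,0,0.2,0,0,0,0,0.2,0,0,0,0,0.2]' | python3 nudge.py 30
echo '[0,0,-0.006,0,0.2,0,0,-0.006,0,0.2,0,0,-0.006,0,0.2,0,0,0,0,0.2,0,0,0,0,0.2]' | python3 nudge.py
```

```text
clock: 4.15
position: [0.5259, 0.0331, 0.0837]
ee_rot: [-3.14, 0.101, -0.0]
force: [0.4, 0.1, -1.0]
width: 0.314
gripper_force: 30.0
clock: 4.65
position: [0.526, 0.0328, 0.102]
ee_rot: [3.14, -0.101, 0.001]
force: [1.0, 0.6, -2.8]
width: 0.315
gripper_force: 30.0
```

```bash
echo '[0,0.015,0,0,0.2,0,0.015,0,0,0.2,0,0.015,0,0,0.2,0,0.015,0,0,0.2,0,0.015,0,0,0.2,0,0.015,0,0,0.2,0,0.015,0,0,0.2,0,0.015,0,0,0.2,0,0,0,0,0.2,0,0,0,0,0.2]' | python3 nudge.py
python3 - <<'E'
from h import *
import cv2
r,s,T=wrist();b=get_image("scene")
a=cv2.resize(r["image"][150:350,170:490],(800,500));c=cv2.resize(b["image"][235:320,250:400],None,fx=3,fy=3,interpolation=2)
cv2.imwrite("pics/w2.png",a);print(T[:3,3]);print(T[:3,:3].T@(np.array([.518,-.086,T[2,3]])-T[:3,3]))
E
```

```text
clock: 5.65
position: [0.5179, -0.0876, 0.1017]
ee_rot: [-3.14, 0.103, 0.0]
force: [-0.5, 0.0, -3.4]
width: 0.315
gripper_force: 30.0
[ 0.51792177 -0.0875599   0.10165416]
[-2.46461984e-05 -1.56166266e-03  2.06851406e-07]
```

View pics/w2.png

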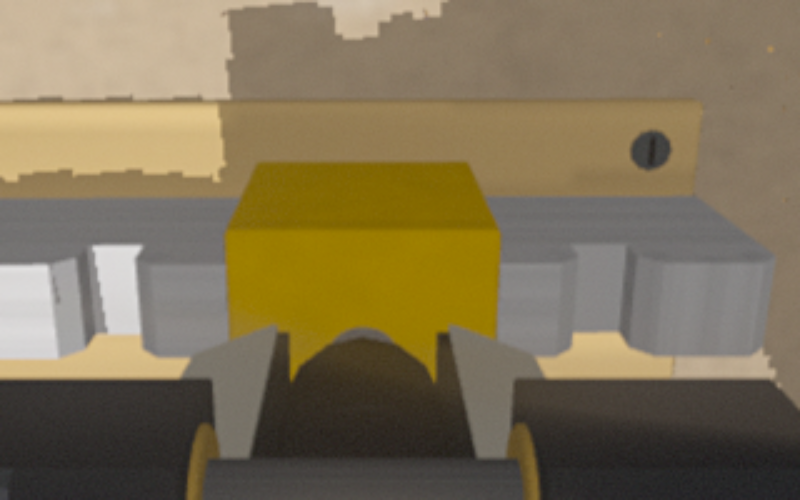

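The stop's roof spans columns 228–497 (middle 362) between the neighbouring notches at about 115 and 602 (middle 358). It is about 1 mm off centre over the green notch, so I'll lower it.

```bash
echo '[0,0,0.005,0,0.2,0,0,0.005,0,0.2,0,0,0.004,0,0.2,0,0,0.003,0,0.2,0,0,0,0,0.2,0,0,0,0,0.2]' | python3 nudge.py
```

```text
clock: 6.35
position: [0.5181, -0.0868, 0.0846]
ee_rot: [3.14, -0.101, -0.0]
force: [0.4, 0.6, -3.9]
width: 0.314
gripper_force: 30.0
```

```bash
echo '[0,0,0,0,0.6,0,0,0,0,0.6,0,0,0,0,0.6,0,0,0,0,0.6,0,0,0,0,0.6,0,0,0,0,0.6]' | python3 nudge.py
echo '[0,0,-0.03,0,0.6,0,0,-0.04,0,0.6,0,0,-0.04,0,0.6,0,0,-0.04,0,0.6,-0.02,-0.03,0,0,0.6,-0.02,-0.03,0,0,0.6,0,0,0,0,0.6,0,0,0,0,0.6]' | python3 nudge.py
python3 - <<'E'
from h import *
import cv2,pickle
r,s,T=wrist();b=get_image("scene");t=get_image("top");pickle.dump((r,b,t),open("d3.pkl","wb"))
c=np.zeros((600,800,3),np.uint8)
a=cv2.resize(r["image"][100:340,:],(800,300));c[:300]=a
x=cv2.resize(b["image"][235:325,195:395],(666,300),interpolation=2);c[300:,:666]=x
cv2.imwrite("pics/w3.png",c);print(T[:3,3])
E
```

```text
clock: 6.95
position: [0.5182, -0.0869, 0.0848]
ee_rot: [3.14, -0.101, 0.0]
force: [-0.8, -0.5, 0.2]
width: 0.597
gripper_force: 0.0
clock: 7.75
position: [0.4819, -0.024, 0.235]
ee_rot: [3.14, -0.098, 0.001]
force: [-0.3, 0.3, -0.1]
width: 0.6
gripper_force: 0.0
[ 0.481897   -0.0239546   0.23496272]
```

View pics/w3.png

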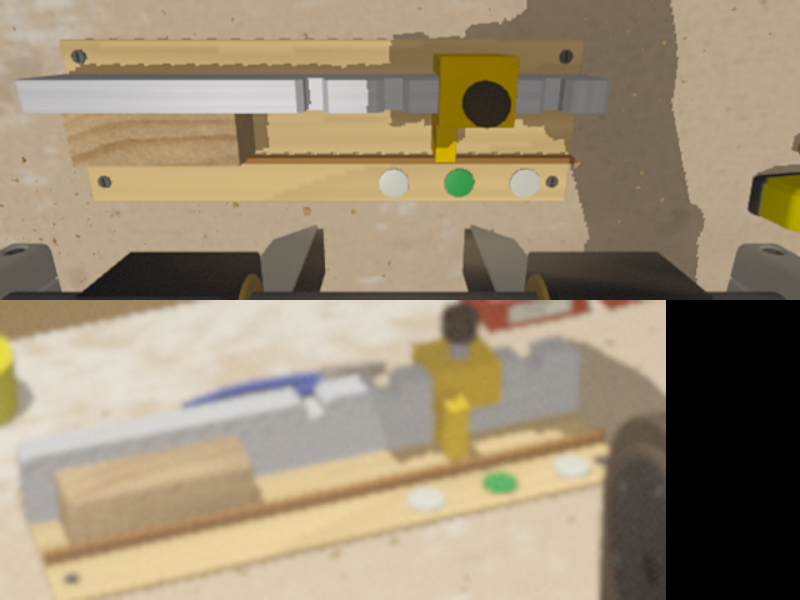

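The stop sits on the green notch: its plate and knob are lined up with the green disc, and the roof is flush as it was before. The timber's near top edge is at about (237,115–163) in the upper crop. Next I'll work out the approach behind its far end.

Run:
```python
from h import *
import pickle
np.set_printoptions(precision=4,suppress=True)
r,b,t=pickle.load(open("d3.pkl","rb"))
y=np.array([.062,.998,0]);x=np.array([.998,-.062,0]);O=np.array([.518,-.086,0])+.12*y
w=lambda u,v:ray(r,(u*.8,100+v*.8))
print("O",O)
for n,p in(("near top",(236,139)),("far top",(64,138)),):
    q=onz(w(*p),.052)-O;print(n,q@x,q@y)
q=onz(w(237,139),.052)
print("tri near corner",tri([w(234,114),ray(b,(240/3.33+195,435/3.33-90+235)),ray(t,(180+289/3.7-.37,222+116/3.7-.37))]))
q=onz(w(486,103),.114)-O;print("knob",q@x,q@y)
s=arm.observe();Rm=R.from_rotvec(s["ee_rot"]).as_matrix()
print(Rm.T@(O-.0355*x+.245*y+[0,0,.025]-s["position"]))
```

```text
O [0.5254 0.0338 0.    ]
near top -0.03433736158270894 0.06357757937091282
far top -0.03336102131365021 0.19856377023255467
tri near corner (array([0.5137, 0.0962, 0.0508]), np.float64(0.0033001068561241903))
knob 0.00267990982363209 -0.11826065188340257
[ 0.0027 -0.3068  0.2095]
```

```bash
echo '[0,-0.044,0,0,0,0,-0.044,0,0,0,0,-0.044,0,0,0,0,-0.044,0,0,0,0,-0.044,0,0,0,0,-0.044,0,0,0,0.003,-0.043,0,0,0,0,0,0.04,0,0,0,0,0.04,0,0,0,0,0,0,0]' | python3 nudge.py 30
python3 - <<'E'
from h import *
import cv2
s=arm.observe();y=np.array([.062,.998,0]);x=np.array([.998,-.062,0]);q=np.array(s["position"])-[.5254,.0338,0]
print(q@x,q@y,q[2],s["width"],s["joints"])
r,s,T=wrist();cv2.imwrite("pics/w4.png",r["image"])
E
```

```text
clock: 8.9
position: [0.5026, 0.279, 0.1495]
ee_rot: [3.134, -0.102, -0.012]
force: [-0.7, 0.3, 0.1]
width: 0.003
gripper_force: 0.0
-0.03792271719092666 0.24332663052967302 0.14945392916793185 0.003100115597124332 [-0.35631342  0.46156661 -0.33840359  1.76166601  0.18082538  0.95880258
 -2.40364355]
```

View pics/w4.png

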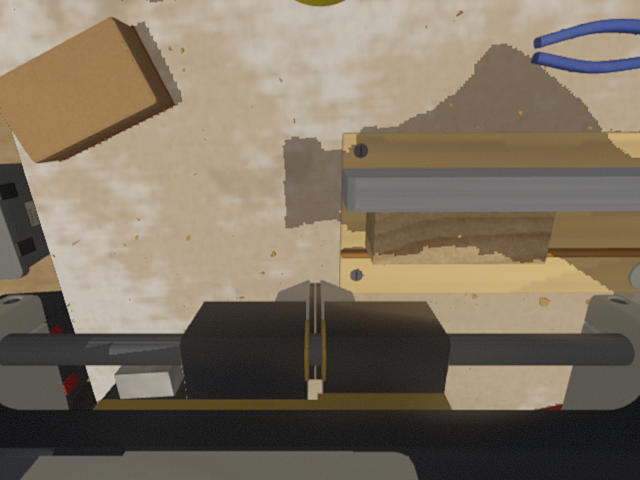

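The closed fingertips (about 280–355 at column 316) hang clear to the left of the timber's far end (about column 366) and in line with the channel. The brown block and tape roll are well away, so I'll go down.

```bash
echo '[0.002,0,0.03,0,0,0,0,0.03,0,0,0,0,0.03,0,0,0,0,0.02,0,0,0,0,0.015,0,0,0,0,0,0,0,0,0,0,0,0]' | python3 nudge.py
echo '[0,0.01,0,0,0,0,0.01,0,0,0,0,0.005,0,0,0,0,0.005,0,0,0,0,0.005,0,0,0,0,0.005,0,0,0,0,0.005,0,0,0,0,0.005,0,0,0]' | python3 nudge.py
python3 - <<'E'
from h import *
s=arm.observe();y=np.array([.062,.998,0]);x=np.array([.998,-.062,0]);q=np.array(s["position"])-[.5254,.0338,0]
print(q@x,q@y,q[2])
E
```

```text
clock: 9.65
position: [0.5079, 0.282, 0.0311]
ee_rot: [-3.139, 0.102, -0.002]
force: [0.4, 0.4, 0.9]
width: 0.007
gripper_force: 0.0
clock: 10.45
position: [0.5035, 0.2316, 0.0298]
ee_rot: [-3.14, 0.101, -0.0]
force: [0.2, 0.7, 1.2]
width: 0.009
gripper_force: 0.6
-0.03407121402320111 0.19601649937442436 0.029753175866984182
```

```bash
echo '[0,0.006,0.003,0,0,0,0.01,0.002,0,0,0,0.012,0,0,0,0,0.012,0,0,0,0,0.012,0,0,0,0,0.012,0,0,0,0,0.012,0,0,0,0,0.012,0,0,0,0,0.01,0,0,0,0,0,0,0,0]' | python3 nudge.py
python3 - <<'E'
from h import *
import cv2
s=arm.observe();y=np.array([.062,.998,0]);x=np.array([.998,-.062,0]);q=np.array(s["position"])-[.5254,.0338,0]
print(q@x,q@y,q[2])
r,s,T=wrist();b=get_image("scene")
c=np.zeros((600,800,3),np.uint8)
c[:300]=cv2.resize(r["image"][100:340,:],(800,300));c[300:,:666]=cv2.resize(b["image"][235:325,195:395],(666,300),interpolation=2)
cv2.imwrite("pics/w5.png",c)
E
```

```text
clock: 11.45
position: [0.4972, 0.1318, 0.0246]
ee_rot: [3.139, -0.104, -0.001]
force: [-0.2, -0.2, -0.5]
width: 0.002
gripper_force: 0.0
-0.03424606536111524 0.09605841804216268 0.02461665009341329
```

View pics/w5.png

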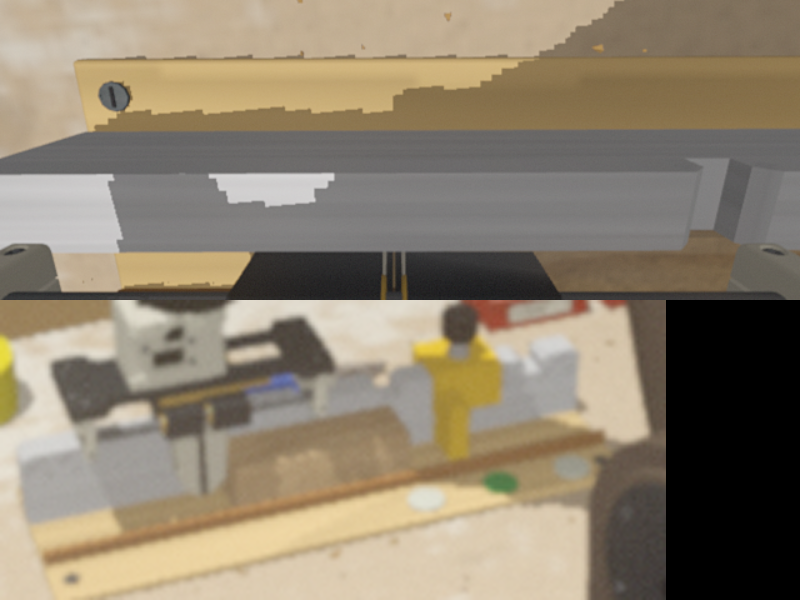

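In the scene view the fingers are behind the timber at about x = 228, and the timber's leading end at about x = 410 is roughly 25 px short of the stop plate at 435. I'll push on slowly.

```bash
echo '[0,0.005,0,0,0,0,0.005,0,0,0,0,0.005,0,0,0,0,0.005,0,0,0,0,0.003,0,0,0,0,0.003,0,0,0,0,0,0,0,0,0,0,0,0,0]' | python3 nudge.py
echo '[0,0.002,0,0,0,0,0.002,0,0,0,0,0,0,0,0]' | python3 nudge.py
echo '[0,0.002,0,0,0,0,0,0,0,0]' | python3 nudge.py;echo '[0,0.002,0,0,0,0,0,0,0,0]' | python3 nudge.py
```

```text
clock: 12.35
position: [0.4955, 0.1077, 0.0246]
ee_rot: [3.14, -0.101, -0.0]
force: [-0.1, 0.4, -0.2]
width: 0.006
gripper_force: 0.0
clock: 12.65
position: [0.4952, 0.1037, 0.0247]
ee_rot: [3.14, -0.102, -0.0]
force: [0.0, -0.9, 0.1]
width: 0.008
gripper_force: 0.0
clock: 12.85
position: [0.4952, 0.1017, 0.0247]
ee_rot: [3.14, -0.101, -0.0]
force: [0.3, -0.3, -0.4]
width: 0.007
gripper_force: 0.0
clock: 13.05
position: [0.4951, 0.0997, 0.0247]
ee_rot: [3.14, -0.101, -0.0]
force: [0.6, 0.2, 0.4]
width: 0.006
gripper_force: 0.0
```

```bash
for i in 1; do :; done; echo '[0,0.002,0,0,0,0,0,0,0,0]' | python3 nudge.py|grep -E 'pos|force';echo '[0,0.002,0,0,0,0,0,0,0,0]' | python3 nudge.py|grep -E 'pos|force';echo '[0,0.002,0,0,0,0,0,0,0,0]' | python3 nudge.py|grep -E 'pos|force'
```

```text
position: [0.4949, 0.0977, 0.0247]
force: [-0.6, 1.1, 0.2]
gripper_force: 0.0
position: [0.4948, 0.0958, 0.0247]
force: [-0.3, 0.7, -0.1]
gripper_force: 0.0
position: [0.4947, 0.0944, 0.0248]
force: [0.9, 2.4, -0.6]
gripper_force: 1.3
```

```bash
echo '[0,0.002,0,0,0,0,0,0,0,0,0,0,0,0,0]' | python3 nudge.py|grep -E 'pos|force'
python3 - <<'E'
from h import *
import cv2
b=get_image("scene")
cv2.imwrite("pics/w6.png",cv2.resize(b["image"][240:315,245:385],(784,420),interpolation=2))
E
```

```text
position: [0.4949, 0.0941, 0.025]
force: [-0.1, 8.4, -0.1]
gripper_force: 3.9
```

View pics/w6.png

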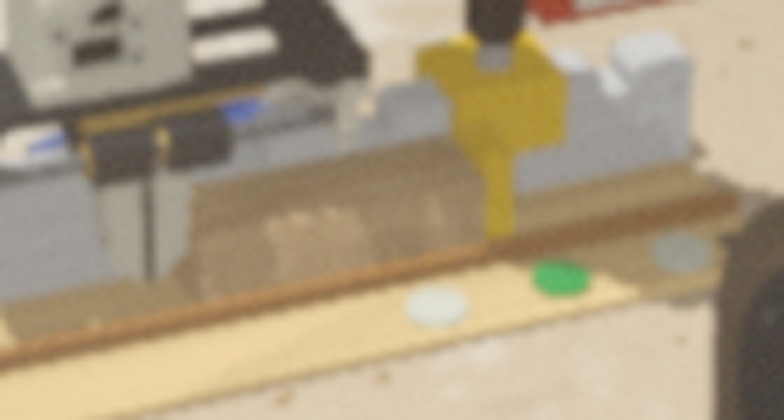

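The timber's end meets the yellow plate at about (487,215), and the push stalled at 8.4 N, so it is butted. I'll back off, rise and check.

```bash
echo '[0,-0.005,0,0,0,0,-0.01,0,0,0,0,-0.015,0,0,0,0,-0.01,-0.02,0,0,0,0,-0.04,0,0,0,0,-0.04,0,0,0,0,-0.04,0,0,-0.03,0,-0.04,0,0,-0.03,0.03,0,0,0,0,0,0,0,0]' | python3 nudge.py
python3 - <<'E'
from h import *
import cv2
r,s,T=wrist();b=get_image("scene")
c=np.zeros((600,800,3),np.uint8)
c[:300]=cv2.resize(r["image"][100:340,:],(800,300));c[300:,:666]=cv2.resize(b["image"][235:325,195:395],(666,300),interpolation=2)
cv2.imwrite("pics/w7.png",c);print(T[:3,3],s["clock"],s["force"])
E
```

```text
clock: 15.0
position: [0.4321, 0.104, 0.2054]
ee_rot: [3.137, -0.102, -0.001]
force: [-0.0, 0.1, -0.5]
width: 0.002
gripper_force: 0.0
[0.43206917 0.10401983 0.20541371] 15.0 [-0.00575388  0.14275456 -0.49038584]
```

View pics/w7.png

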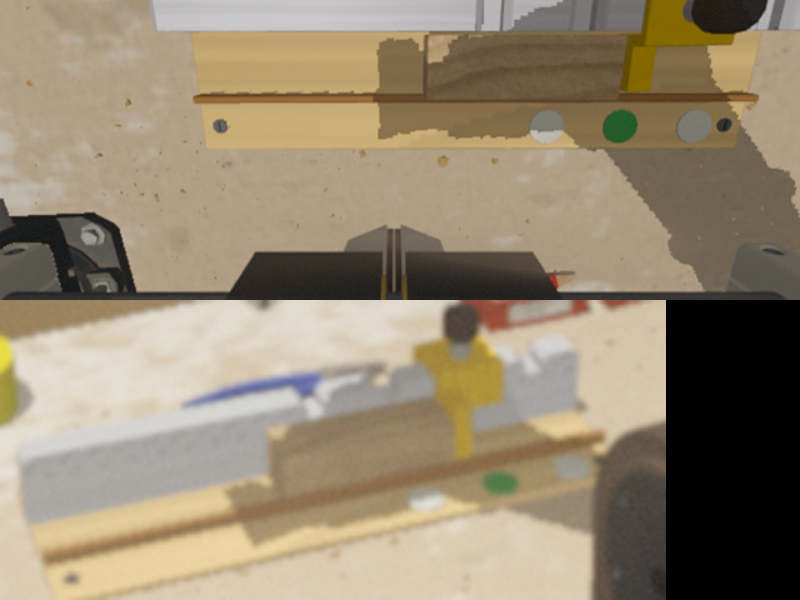

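The timber lies flat along the fence and meets the stop plate at about (627,65). The stop is still seated at the green notch, and the gripper is clear. Handing in.

```bash
python3 -c "
from cell import arm, get_image
print(arm.sign_off())"
```

```text
the job is handed in; nothing more can be done
None
```

I handed the job in at about 15 s: by the camera views, the stop is seated in the green-marked notch, the timber lies flat and butted against it, and the gripper is clear. I saw nothing else move, but sign-off gave no verdict.

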